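# Load a blank canvas on the tilted easel

### The arm

A 6-joint arm with a two-finger parallel gripper is mounted at the origin on the work surface. World frame = base frame: x ahead of the robot, y to its left, z up, the work surface at z = 0. Lengths are in m, angles in rad, forces in N, time in s.
With the tool pointing down it reaches from about 0.35 to 0.775 m from the base axis. Payload 5.5 kg.
Tool frame: the origin (TCP) lies at the very end of the fingers, on their centre line; the grasp point (between the pads) lies 19 mm behind it; z points along the fingers, y is the line along which they close (so a half turn about z gives the same grasp; the last joint's range is limited). The gripper opens to 85 mm and grips with 20 to 120 N. Pads are 22 mm wide; open, the fingers measure 114 mm over their backs; the gripper's body (76 mm by 85 mm) begins 54 mm behind the grasp point. The pads swing forward as they close: fully open they stand 13 mm farther back than shut.
Start: joints at [-1.471, 0.313, 0.046, 1.304, 0, 1.431], TCP at [0.137, -0.559, 0.231] pointing down, gripper open.
Joint ranges: [-2.76, 2.76], [-0.86, 1.69], [-1.03, 1.26], [-2.2, 2.34], [-1.47, 1.5], [-3.14, 3.14]. Speed limits (rad/s): [2.57, 2.57, 3.14, 3.14, 3.14, 3.14].

### API

Orientations are given as a unit quaternion [w, x, y, z].
In Python, from workcell import env, cams, ticket, spotter gives the robot as it stands.
- The arm moves only by the tool jog_arm, never from a script. Its argument "increments" is a list that holds one entry, the list of rows, each a list of 7 numbers: the shift along the tool's x, y, z in units of 0.25 m (1.0 is 0.25 m), then the turn, a rotation vector about the tool's x, y, z in units of 180 degrees (1.0 is 180 degrees), then the closure in counts, from 0 (fully open) to 255 (shut). A call has 1 to 20 rows; each row shifts and turns the commanded pose from where the row before left it, along the tool's axes as they then stand; what a row does not reach is not made up. A row lasts 1/10 s, in which the tool goes at most 50 mm and 8.59 degrees, less where a joint would pass 70% of its speed; a pose out of reach is approached as far as the arm can. A call with a number of a shift or a turn outside -1 to 1 is refused whole. A call with a gripper value outside its range is refused whole. The fingers move at their own pace and stop on an object; "force" is the grip in N (left out, the last holds). Time passes only in rows, so rows that do not move let the fingers close. It gives the time, the measured TCP pose, the force, the opening and the grip force at its end, in the units of the state.
- env.get_state(): the state, without advancing time (a new reading comes with each control period).
- cams.read_camera(name): name is "scene" or "top" or "wrist"; returns a dict with "pixels" (384x512x3 uint8, red, green, blue), "fx", "fy", "cx", "cy" (pixels), "xyz" and "attitude" of the camera in the world; the wrist camera has in their place "mount" (4x4, takes a point from camera to tool coordinates, whose origin is the TCP and whose axes are the flange's). Camera axes: x right, y down, z forward; pixel columns grow to the right and rows downward; lengths in m; the calibration is good to about 2 mm. The wrist camera is an equidistant fisheye: a pixel r from the principal point sees the ray r / f radians off the axis. A picture is of the moment at which its call begins: read the wrist's pose just before it. There is no depth.
- ticket.hand_in(): hands the job in; it is judged then, once.
Trained networks look in the newest picture that a camera, given by its name, has taken for a name from the list of things; names that differ only in an ending like _2 or _b are one class to them, and where a whole thing is asked for, a point or a joint stands for the part that bears it (a point fixed in the world has none). Each returns a list of dicts, best first, with "conf" (0 to 1); they miss things now and then, are a little off and sometimes report something else, mostly with a low value. They report only what shows in the picture. A call takes as long as a camera call. They do not tell look-alikes from the thing itself.
- spotter.find_in(target, camera): "uv" ([column, row] in pixels, amid what is visible of it).
- spotter.cut_out(target, camera): "region" (384x512 bool, what is visible of it) and "uv" ([column, row] in pixels, amid what is visible of it).
- spotter.landmark_of(target, camera): "uv" ([column, row] in pixels: a listed point, or the origin of a listed thing).
The state is a dict: "clock": time; "joint_pos": joint angles; "qvel": joint speeds; "tau": joint torques, N m; "tcp_pos": TCP position; "orientation": TCP orientation; "wrist_force": force on the tool from outside, world axes, zero at the start; "ft_torque": the same for the moment, N m; "finger_gap": finger opening in m; "grip_force": force on a finger pad.
Only numpy, scipy, OpenCV 4.12 (cv2) and the standard library are available. Lean on these libraries where they do the work, as an engineer would, in place of code of your own. Each camera call takes 0.05 s, during which the arm holds its last target. There are 200 camera calls.

### The job

Take the blank white mini canvas out of the tray and lay it, face up and in upright format (long side up the slope), flat on the tilted easel board beside the open side of the steel clip, two to five centimetres above the ledge, and let go so that it slides down by itself and comes to rest on the ledge, still clear of the clip. Then take it again by its top and bottom edges, or push on its free side, and slide it along the ledge under the clip's toe until its side meets the clip; leave it there, flat and square on the ledge. Do not shift the clip, the wet painted canvas or anything else on the table.

Things in the scene. Friction and masses are not known exactly. Their poses are not given: they have to be found in the camera images.
- canvas_center (a point): the blank, all-white mini canvas: a rigid block 50 x 70 x 18 mm, about 45 g. The point is its centre, half-way up; x runs along the 50 mm side, y along the 70 mm side, z out of the white front face, which starts up. It and the board are smooth (friction about 0.24): on the board it slides down by itself as soon as it is let go.
- canvas: the same blank canvas; origin at the centre of its underside, axes as above. It starts flat in one half of the tray, its 50 mm side along the tray's length: its ends lie 4 mm from the tray's long walls, which are as high as its top; beside its 70 mm long sides there is at least 35 mm of room.
- wet_canvas_center (a point): the other mini canvas in the tray, same size, with wet teal, navy and copper ink on its face; the point is its centre. Leave alone.
- stock_tray: slate-grey open tray, fixed to the table, 230 (x) x 86 (y) x 22 mm high, walls and floor 4 mm thick; origin at the centre of its underside, x along its length. The two canvases lie in it side by side, centres 92 mm apart along its x.
- board: tilted board of the wooden box easel, fixed: 300 mm wide, 250 mm long up the slope, 27 degrees from level, top edge 165 mm above the table. Origin on its surface, at mid-width, on the line where it meets the ledge's upper face; x straight up the slope, y along the ledge, z square out of the board. An upright canvas resting on the ledge has its centre at x = 35, z = 9 mm.
- ledge_mid (a point): top of the easel's dark wooden ledge at mid-width; axes as the board's. The ledge runs along the whole low edge of the board, 16 mm broad (x = -16 to 0 mm of the board) and stands only 6 mm proud of its surface, so that fingertips can pass over it to a canvas's bottom edge.
- clip_face (a point): steel Z-shaped clip, locked on the easel's rail at varying places along the ledge, open towards the board's -y. The point is at the foot of its upright, on the open face, on the board's surface, 35 mm above the ledge; axes as the board's. The clip gives way to no normal push. A canvas fully home has its centre 25 mm to the -y side of this point.
- clip_toe (a point): free end of the clip's toe, middle of its lower edge: 12 mm to -y of the upright, 21 mm off the board. The toe is 24 mm wide along the slope and 3 mm thick. The upright is 4 mm thick and 24 mm high; behind it (+y) a foot with a 14 mm high thumbscrew reaches 34 mm.
- ink_blue: navy ink dropper bottle, round, 27 mm across, 80 mm tall, standing upright; origin at the centre of its underside. Leave alone.
- ink_copper: copper ink dropper bottle, round, 27 mm across, 80 mm tall, standing upright; origin at the centre of its underside. Leave alone.
- ink_teal: teal ink dropper bottle, round, 27 mm across, 80 mm tall, standing upright; origin at the centre of its underside. Leave alone.
- stick_cup: white paper cup with stir sticks, 68 mm across, sticks up to 135 mm high; origin at the centre of its underside. Leave alone.
- mixing_cup: white mixing cup, 74 mm across, 60 mm high; origin at the centre of its underside. Leave alone.
- wipes: pale blue pack of wipes, 100 x 180 x 57 mm; origin at the centre of its underside. Leave alone.
Mind the look-alikes: they are no part of the job. Leave any pink look-alike of the canvas alone.

How it is judged:
On the way, in this order (a step that is already met when the one before it is completed fails the run):
1. the canvas, held, is brought flat onto the board (less than 8 mm off it), upright in format, at least 12 mm above where it rests on the ledge (contact force between the fingers and canvas above 0.3 N and z of canvas_center in the frame of board between 0.005 and 0.017 m and x of canvas_center in the frame of board between 0.047 and 0.2 m and y of canvas_center in the frame of board between -0.14 and 0.14 m and angle between the z axis of canvas_center and the z axis of board, either way round below 0.25 rad and angle between the y axis of canvas_center and the x axis of board, either way round below 0.35 rad), for 0.02 s.
2. it is let go while still at least 5 mm above its place on the ledge (contact force between the fingers and canvas below 0.05 N and x of canvas_center in the frame of board above 0.04 m and z of canvas_center in the frame of board between 0.005 and 0.017 m).
3. it has slid down and rests on the ledge, untouched, beside the clip and not yet under its toe (contact force between the fingers and canvas below 0.05 N and x of canvas_center in the frame of board between 0.031 and 0.0385 m and z of canvas_center in the frame of board between 0.006 and 0.0115 m and linear speed of canvas below 0.02 m/s and angle between the y axis of canvas_center and the x axis of board, either way round below 0.12 rad and y of canvas_center in the frame of clip_face below -0.038 m and y of canvas_center in the frame of board above -0.14 m), for 0.15 s.
At the end, for the whole second after the job is handed in: The canvas lies face up and flat on the board (within 2.5 mm and 3.4 degrees), its lower edge on the ledge within 3.5 mm and square to it within 3.4 degrees, its side under the clip's toe and within 4 mm of the clip's upright, at rest and let go (x of canvas_center in the frame of board between 0.031 and 0.0385 m and z of canvas_center in the frame of board between 0.006 and 0.0115 m and y of canvas_center in the frame of clip_face between -0.029 and -0.02 m and angle between the y axis of canvas_center and the x axis of board, either way round below 0.06 rad and angle between the z axis of canvas_center and the z axis of board, either way round below 0.06 rad and height (world z) of canvas_center above 0.04 m and angle between canvas_center's own z axis and vertical below 0.7 rad and linear speed of canvas below 0.01 m/s and contact force between the fingers and canvas below 0.05 N); the robot touches nothing.
It fails at once if the clip is shifted by more than 4 mm (distance of clip_face from where it was at the start of the episode above 0.004 m).
It fails at once if the wet canvas is moved by more than 10 mm (distance of wet_canvas_center from where it was at the start of the episode above 0.01 m).
It fails at once if an ink bottle, a cup or the wipes are moved by more than 20 mm (distance of any of ink_blue, ink_copper, ink_teal, stick_cup, mixing_cup, wipes from where it was at the start of the episode above 0.02 m).
It also fails if it takes over 50 s, if anything falls off the work surface, if the arm or the gripper's body presses on something with over 40 N, if the wrist force passes 120 N, or if a joint passes its speed limit or range.

## Working session

There is one attempt and no reset: what is moved stays moved. The work goes in short steps, Python scripts to look and compute and a tool call to move; the robot and the scene stay as the last step left them, time stands still between calls to the robot, and variables do not carry over. Pictures are saved under pics/ and viewed, at most 10 in all, crops included, and the job is handed in when it is done.

Besides the shell and the picture viewer there is one more tool, called after "Call:" as name(argument=value, ...) on one line, values as JSON. jog_arm: Moves the arm, as the interface text tells. Shifts and turns lie within -1 to 1; 1 stands for 0.25 m of shift or 180 degrees of turn. Its arguments: {"type":"object","properties":{"increments":{"type":"array"},"force":{"type":"number"}},"required":["increments"]}

```bash
ls; mkdir -p pics
cat > look.py <<'E'
import numpy as np, cv2
from workcell import env, cams, ticket, spotter
E
python3 - <<'E'
from look import *
s=env.get_state(); print(s)
for c in ("scene","top"):
    r=cams.read_camera(c); cv2.imwrite(f"pics/{c}0.png",r["pixels"][:,:,::-1])
    print(c,{k:v for k,v in r.items() if k!="pixels"})
    for n in ["canvas_center","wet_canvas_center","stock_tray","board","ledge_mid","clip_face","clip_toe"]:
        print(n,[(np.round(d["uv"],1),round(d["conf"],2)) for d in spotter.landmark_of(n,c)])
E
```

```text
pics
{'clock': 0.0, 'joint_pos': array([-1.47061511e+00,  3.14022643e-01,  4.50249731e-02,  1.30360877e+00,
       -2.07411085e-05,  1.43121961e+00]), 'qvel': array([ 0.00203278,  0.00177792, -0.00071037,  0.00018576,  0.00036823,
        0.00055998]), 'tau': array([ 1.54651898e-04, -4.80620420e+01,  2.98535371e+01,  1.90619688e-02,
        1.16721371e-04, -1.56448226e-05]), 'tcp_pos': array([ 0.13649154, -0.55805746,  0.23041503]), 'orientation': array([-9.05084999e-04,  9.92822710e-01,  1.19592005e-01,  7.45788411e-06]), 'wrist_force': array([-0.08219371,  0.05791857, -0.20422714]), 'ft_torque': array([ 0.01894626,  0.06035192, -0.01376134]), 'grip_force': 0.0, 'finger_gap': 0.08523493251089752}
scene {'fx': 372.950966296279, 'fy': 372.950966296279, 'cx': 257.9988104045184, 'cy': 192.15847208158928, 'xyz': array([ 0.92474637, -0.64092477,  0.76962572]), 'attitude': array([-0.39204242,  0.88090145,  0.23744872, -0.11804017])}
canvas_center [(array([122.3, 266.9]), 0.87), (array([209.9, 247.3]), 0.76), (array([165.5, 231. ]), 0.7), (array([103.2, 320.9]), 0.67), (array([168.5, 291.9]
[... 374 characters left out ...]
0.1]), 0.32)]
top {'fx': 498.99449581503285, 'fy': 498.99449581503285, 'cx': 257.6035500493561, 'cy': 196.83502421968493, 'xyz': array([0.16997724, 0.01841102, 1.82589731]), 'attitude': array([ 0.07267655, -0.70252948,  0.70395186, -0.07498148])}
canvas_center [(array([346.1, 258.8]), 0.75), (array([312. , 254.6]), 0.7), (array([383.5, 245.3]), 0.65), (array([350. , 218.6]), 0.64), (array([304.6, 214.2]), 0.62), (array([347.4, 206.1]), 0.55)]
wet_canvas_center [(array([342.6, 197.4]), 0.58)]
stock_tray [(array([347.9, 203.5]), 0.9)]
board [(array([201.9, 204. ]), 0.7)]
ledge_mid [(array([204.4, 199.9]), 0.75)]
clip_face [(array([217.4, 189. ]), 0.57)]
clip_toe [(array([212. , 192.8]), 0.48)]
```

View pics/scene0.png

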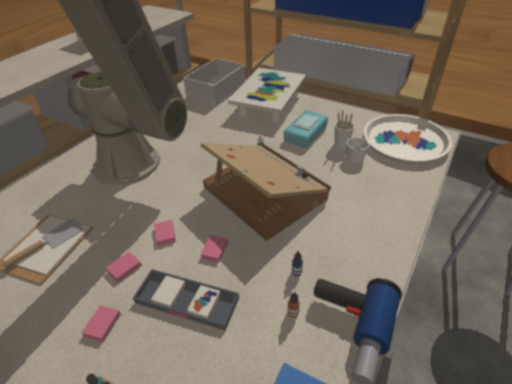

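View pics/top0.png

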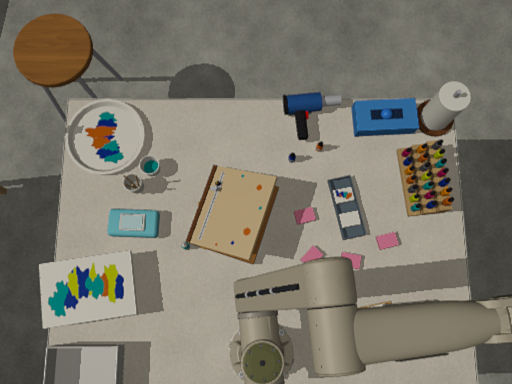

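Both views agree. The board rises toward −y (towards the tray), with the ledge on the +y side at image left in "top". The clip is near the far +x end, at top ≈(217,186) and scene ≈(300,173). The blank canvas is in the near half of the tray, at top ≈(349,218) and scene ≈(168,290).

```bash
cat > look.py <<'E'
import numpy as np, cv2
from scipy.spatial.transform import Rotation as R
from workcell import env, cams, ticket, spotter
def rot(q): return R.from_quat(np.roll(q,-1))
def cam(name):
    s=env.get_state(); r=cams.read_camera(name)
    if name=="wrist":
        T=np.eye(4); T[:3,:3]=rot(s["orientation"]).as_matrix(); T[:3,3]=s["tcp_pos"]
        r["T"]=T@r["mount"]
    else:
        T=np.eye(4); T[:3,:3]=rot(r["attitude"]).as_matrix(); T[:3,3]=r["xyz"]; r["T"]=T
    r["fish"]=name=="wrist"; return r
def rays(r,uv):
    uv=np.atleast_2d(uv).astype(float)
    a=np.c_[(uv[:,0]-r["cx"])/r["fx"],(uv[:,1]-r["cy"])/r["fy"],np.ones(len(uv))]
    if r["fish"]:
        t=np.hypot(a[:,0],a[:,1])+1e-12; a=np.c_[a[:,:2]*(np.sin(t)/t)[:,None],np.cos(t)]
    return a@r["T"][:3,:3].T
def atz(r,uv,z):
    d=rays(r,uv); o=r["T"][:3,3]; return o+d*((z-o[2])/d[:,2])[:,None]
def proj(r,P):
    p=(np.atleast_2d(P)-r["T"][:3,3])@r["T"][:3,:3]
    if r["fish"]:
        t=np.arctan2(np.hypot(p[:,0],p[:,1]),p[:,2]); k=t/(np.hypot(p[:,0],p[:,1])+1e-12)
        a=p[:,:2]*k[:,None]
    else: a=p[:,:2]/p[:,2:]
    return a*[r["fx"],r["fy"]]+[r["cx"],r["cy"]]
A=np.radians(27)
def board(x,y,yaw):
    """yaw = world direction of board y (0: along world +x)"""
    by=np.array([np.cos(yaw),np.sin(yaw),0]); h=np.array([by[1],-by[0],0])
    bx=h*np.cos(A)+np.array([0,0,np.sin(A)]); bz=np.cross(bx,by)
    T=np.eye(4); T[:3,:3]=np.c_[bx,by,bz]; T[:3,3]=[x,y,.165-.25*np.sin(A)]; return T
E
python3 - <<'E'
from look import *
for c in ("top","scene"):
    r=cam(c)
    for n,z in (("stock_tray",.022),("wet_canvas_center",.022)):
        m=spotter.cut_out(n,c)
        if m:
            p=atz(r,np.argwhere(m[0]["region"])[:,::-1],z)[:,:2]
            (cx,cy),wh,a=cv2.minAreaRect((p*1000).astype(np.float32)); print(c,n,m[0]["conf"],np.round([cx,cy,*wh,a],1))
    g=r["pixels"].astype(int); ctr={"top":(349,218),"scene":(168,290)}[c]
    m=((g.min(2)>130)&(g.max(2)-g.min(2)<45)).astype(np.uint8); n,l,st,ce=cv2.connectedComponentsWithStats(m)
    k=l[ctr[1],ctr[0]]; p=atz(r,np.argwhere(l==k)[:,::-1],.022)[:,:2]; print("blank",k,st[k],np.round(np.r_[cv2.minAreaRect((p*1000).astype(np.float32))[0],cv2.minAreaRect((p*1000).astype(np.float32))[1]],1))
    for n,z in (("ledge_mid",.055),("board",.0515),("clip_face",.067),("clip_toe",.09)):
        for d in spotter.landmark_of(n,c)[:1]: print(c,n,round(d["conf"],2),np.round(atz(r,d["uv"],z)[0],3))
    x0,y0,x1,y1={"top":(170,145,390,275),"scene":(130,110,340,335)}[c]
    f=3 if c=="top" else 2.6
    im=cv2.resize(g[y0:y1,x0:x1,::-1].astype(np.uint8),None,fx=f,fy=f,interpolation=cv2.INTER_CUBIC); cv2.imwrite(f"pics/{c}1.png",im)
E
```

```text
top stock_tray 0.84 [ 517.2 -313.7  233.3   90.2   12.5]
top wet_canvas_center 0.81 [ 560.3 -304.3   50.1   69.8   11.3]
blank 31 [339 211  21  17 255] [ 471.2 -324.5   51.1   69.2]
top ledge_mid 0.92 [0.535 0.208 0.055]
top board 0.92 [0.518 0.213 0.052]
top clip_face 0.56 [0.583 0.166 0.067]
top clip_toe 0.44 [0.558 0.178 0.09 ]
scene stock_tray 0.75 [419.2 194.9 180.6 466.3  71.5]
scene wet_canvas_center 0.75 [ 564.7 -309.8   54.6   71.7   12.6]
blank 21 [152 276  32  29 520] [ 472.3 -326.5   48.9   68.1]
scene ledge_mid 0.61 [0.526 0.208 0.055]
scene board 0.88 [0.523 0.209 0.051]
scene clip_face 0.64 [0.574 0.151 0.067]
scene clip_toe 0.5 [0.574 0.163 0.09 ]
```

View pics/top1.png

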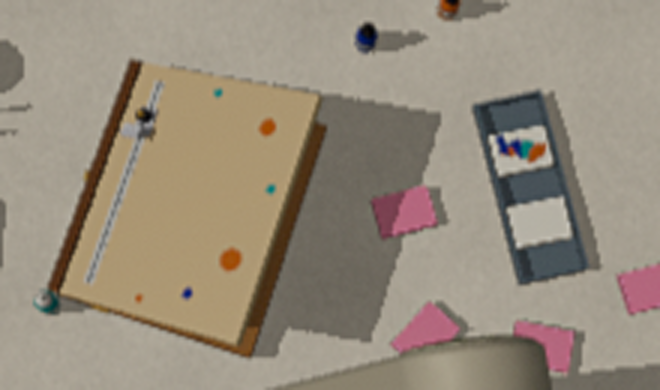

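View pics/scene1.png

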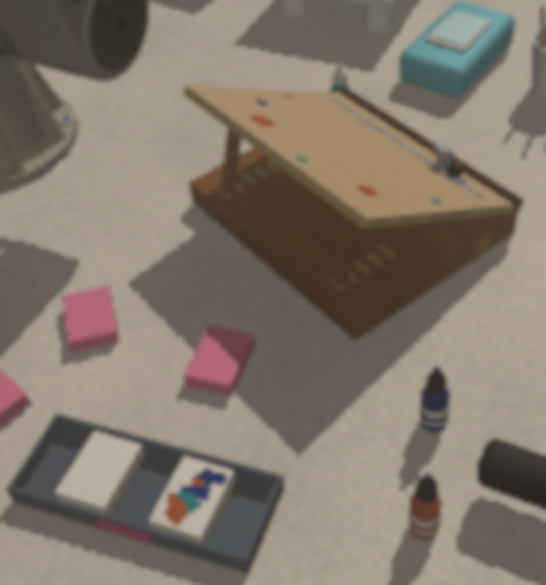

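Crops: in the top crop the board corners are at about (140,63), (320,94), (243,345) and (60,292). The clip's dark knob is at (146,115), with its steel toe just below at (135,130). The blank canvas centre is about (540,222). Next I fit the board.

Run:
```python
from look import *
from scipy.optimize import least_squares
rt,rs=cam("top"),cam("scene")
Pb=np.array([[0,.15,0],[.25,.15,0],[.25,-.15,0],[0,-.15,0]])
ut=np.array([[140,63],[320,94],[243,345],[60,292]])/3+[170,145]
us=np.array([[519,205],[368,222],[186,90]])/2.6+[130,110]   # far ledge(ledge outer), far top, near top
def res(p,full=False):
    T=board(*p); W=Pb@T[:3,:3].T+T[:3,3]
    a=(proj(rt,W)-ut)/1; b=proj(rs,W[[1,2]])-us[1:]
    return np.r_[a.ravel(),b.ravel()]
s=least_squares(res,[.53,.2,-.3],loss="soft_l1"); print(s.x,np.round(res(s.x),1))
T=board(*s.x); print(np.round(T,3)); Ti=np.linalg.inv(T)
def onb(r,uv,z):
    o=Ti[:3,:3]@r["T"][:3,3]+Ti[:3,3]; d=rays(r,uv)@Ti[:3,:3].T; return o+d*((z-o[2])/d[:,2])[:,None]
for r,c in ((rt,"top"),(rs,"scene")):
    for n,z in (("clip_face",0),("clip_toe",.021)):
        for d in spotter.landmark_of(n,c)[:2]: print(c,n,round(d["conf"],2),np.round(onb(r,d["uv"],z)[0],3))
print("tray-blank from wet/tray", onb(rt,np.array([[146,115],[130,128]])/3+[170,145],.02))
```

```text
[ 0.5223485  0.2047081 -0.3070513] [ 0.9 -0.6 -0.  -1.  -0.8 -1.   1.   0.5 -0.  -1.5 -1.4 -1.6]
[[-0.269  0.953  0.137  0.522]
 [-0.849 -0.302  0.433  0.205]
 [ 0.454  0.     0.891  0.052]
 [ 0.     0.     0.     1.   ]]
top clip_face 0.4 [0.028 0.066 0.   ]
top clip_toe 0.49 [0.028 0.046 0.021]
scene clip_face 0.6 [0.041 0.073 0.   ]
scene clip_toe 0.42 [0.022 0.041 0.021]
tray-blank from wet/tray [[0.04485109 0.07886193 0.02      ]
 [0.02885784 0.05945405 0.02      ]]
```

```bash
cat >> look.py <<'E'
from scipy.linalg import logm, expm
def pose(p,ydir,zdir):
    z=np.array(zdir)/np.linalg.norm(zdir); y=np.array(ydir)-np.dot(ydir,z)*z; y/=np.linalg.norm(y)
    T=np.eye(4); T[:3,:3]=np.c_[np.cross(y,z),y,z]; T[:3,3]=p; return T
def here():
    s=env.get_state(); T=np.eye(4); T[:3,:3]=rot(s["orientation"]).as_matrix(); T[:3,3]=s["tcp_pos"]; return T
def row(Tt,N,Tc=None):
    D=expm(np.real(logm(np.linalg.inv(here() if Tc is None else Tc)@Tt))/N)
    return np.round(np.r_[D[:3,3]/.25,R.from_matrix(D[:3,:3]).as_rotvec()/np.pi],4)
E
python3 - <<'E'
from look import *
a=np.radians(12.6)
print(row(pose([.4715,-.325,.16],[np.cos(a),np.sin(a),0],[0,0,-1]),18))
E
```

```text
[ 0.0939  0.0357  0.0158  0.      0.     -0.0274]
```

Call:
jog_arm(increments=[[[0.0939, 0.0357, 0.0158, 0, 0, -0.0274, 0], [0.0939, 0.0357, 0.0158, 0, 0, -0.0274, 0], [0.0939, 0.0357, 0.0158, 0, 0, -0.0274, 0], [0.0939, 0.0357, 0.0158, 0, 0, -0.0274, 0], [0.0939, 0.0357, 0.0158, 0, 0, -0.0274, 0], [0.0939, 0.0357, 0.0158, 0, 0, -0.0274, 0], [0.0939, 0.0357, 0.0158, 0, 0, -0.0274, 0], [0.0939, 0.0357, 0.0158, 0, 0, -0.0274, 0], [0.0939, 0.0357, 0.0158, 0, 0, -0.0274, 0], [0.0939, 0.0357, 0.0158, 0, 0, -0.0274, 0], [0.0939, 0.0357, 0.0158, 0, 0, -0.0274, 0], [0.0939, 0.0357, 0.0158, 0, 0, -0.0274, 0], [0.0939, 0.0357, 0.0158, 0, 0, -0.0274, 0], [0.0939, 0.0357, 0.0158, 0, 0, -0.0274, 0], [0.0939, 0.0357, 0.0158, 0, 0, -0.0274, 0], [0.0939, 0.0357, 0.0158, 0, 0, -0.0274, 0], [0.0939, 0.0357, 0.0158, 0, 0, -0.0274, 0], [0.0939, 0.0357, 0.0158, 0, 0, -0.0274, 0], [0, 0, 0, 0, 0, 0, 0], [0, 0, 0, 0, 0, 0, 0]]], force=25)

```text
clock: 3.8
tcp_pos: [0.4719, -0.3251, 0.1604]
orientation: [0.0, 0.626, 0.78, -0.0]
wrist_force: [-0.6, -0.7, -0.5]
finger_gap: 0.0857
grip_force: 0.0
```

Run:
```python
from look import *
r=cam("wrist"); cv2.imwrite("pics/w0.png",r["pixels"][:,:,::-1]); print(np.round(here(),4)); print(np.round(r["mount"],3),r["fx"])
c=proj(r,[[.4715,-.325,.022]])[0]; print("expected",c)
g=r["pixels"].astype(int); m=((g.min(2)>130)&(g.max(2)-g.min(2)<45)).astype(np.uint8)
n,l,st,ce=cv2.connectedComponentsWithStats(m); k=l[int(c[1]),int(c[0])]
p=atz(r,np.argwhere(l==k)[:,::-1],.022)[:,:2]; print(st[k],cv2.minAreaRect((p*1000).astype(np.float32)))
for d in spotter.cut_out("canvas","wrist")[:3]:
    p=atz(r,np.argwhere(d["region"])[:,::-1],.022)[:,:2]; print(d["conf"],d["uv"],cv2.minAreaRect((p*1000).astype(np.float32)))
```

```text
[[-2.159e-01  9.764e-01  4.000e-04  4.718e-01]
 [ 9.764e-01  2.159e-01 -1.000e-03 -3.259e-01]
 [-1.000e-03  1.000e-04 -1.000e+00  1.605e-01]
 [ 0.000e+00  0.000e+00  0.000e+00  1.000e+00]]
[[ 0.001 -0.953 -0.304  0.077]
 [ 1.     0.001 -0.002 -0.   ]
 [ 0.002 -0.304  0.953 -0.143]
 [ 0.     0.     0.     1.   ]] 297.3186396354542
expected [259.4523593  177.21344833]
[ 234  144   52   70 3509] ((471.77081298828125, -327.04217529296875), (49.981353759765625, 70.58308410644531), 11.212212562561035)
0.93 [121.0, 146.7] ((324.88031005859375, -323.05718994140625), (72.95814514160156, 54.50330352783203), 78.02465057373047)
0.92 [262.4, 172.8] ((471.2523498535156, -325.9480285644531), (49.23212432861328, 73.3871078491211), 10.979813575744629)
0.92 [157.8, 19.8] ((337.05059814453125, -187.888916015625), (50.80860137939453, 75.8347396850586), 47.754642486572266)
```

View pics/w0.png

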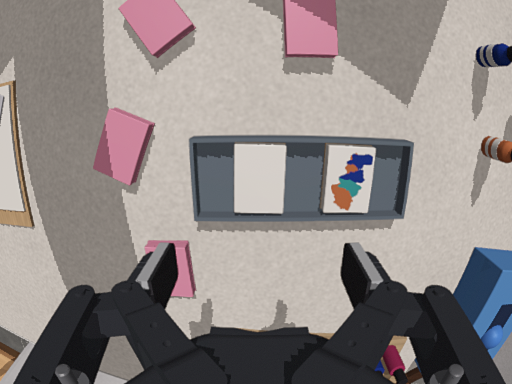

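The wrist view shows the blank canvas at (260,178), well centred between the fingers, with the wet one at (350,180). I descend with the fingers slightly pre-closed, then grip and lift.

Call:
jog_arm(increments=[[[0, 0, 0.07, 0, 0, 0.005, 40], [0, 0, 0.07, 0, 0, 0, 40], [0, 0, 0.07, 0, 0, 0, 40], [0, 0, 0.07, 0, 0, 0, 40], [0, 0, 0.07, 0, 0, 0, 40], [0, 0, 0.07, 0, 0, 0, 40], [0, 0, 0.07, 0, 0, 0, 40], [0, 0, 0.07, 0, 0, 0, 40], [0, 0, 0.06, 0, 0, 0, 40], [0, 0, 0, 0, 0, 0, 40], [0, 0, 0, 0, 0, 0, 255], [0, 0, 0, 0, 0, 0, 255], [0, 0, 0, 0, 0, 0, 255], [0, 0, 0, 0, 0, 0, 255], [0, 0, 0, 0, 0, 0, 255], [0, 0, 0, 0, 0, 0, 255]]], force=40)

```text
clock: 5.5
tcp_pos: [0.4722, -0.326, 0.0062]
orientation: [0.001, 0.632, 0.775, -0.0]
wrist_force: [-0.8, 0.0, 6.1]
finger_gap: 0.049
grip_force: 43.5
```

Call:
jog_arm(increments=[[[0, 0, -0.04, 0, 0, 0, 255], [0, 0, -0.1, 0, 0, 0, 255], [0, 0, -0.12, 0, 0, 0, 255], [0, 0, -0.12, 0, 0, 0, 255], [0, 0, -0.12, 0, 0, 0, 255], [0, 0, -0.12, 0, 0, 0, 255], [0, 0, -0.12, 0, 0, 0, 255], [0, 0, -0.12, 0, 0, 0, 255], [0, 0, -0.12, 0, 0, 0, 255], [0, 0, -0.1, 0, 0, 0, 255], [0, 0, 0, 0, 0, 0, 255]]])

```text
clock: 6.6
tcp_pos: [0.4728, -0.326, 0.2794]
orientation: [0.003, 0.632, 0.775, -0.0]
wrist_force: [-0.3, 0.0, -0.4]
finger_gap: 0.0488
grip_force: 42.8
```

Run:
```python
from look import *
B=board(.5223,.2047,-.307); Rb=B[:3,:3]
def bp(x,y,z): return Rb@[x,y,z]+B[:3,3]
T1=pose(bp(.075,0,.13),Rb[:,1],-Rb[:,2]); T=here()
for N in (22,):
    r=row(T1,N); print(r)
    D=np.eye(4); D[:3,3]=r[:3]*.25; D[:3,:3]=R.from_rotvec(r[3:]*np.pi).as_matrix()
    for i in range(N):
        T=T@D
        if i%3==0 or i==N-1: print(i,np.round(T[:3,3],3), np.round(T[:3,3]@[1,1,0],2))
```

```text
[ 0.098   0.0054 -0.0081  0.0018 -0.0066  0.0072]
0 [ 0.469 -0.302  0.281] 0.17
3 [ 0.462 -0.228  0.284] 0.23
6 [ 0.459 -0.155  0.282] 0.3
9 [ 0.462 -0.081  0.275] 0.38
12 [ 0.469 -0.009  0.264] 0.46
15 [0.481 0.062 0.247] 0.54
18 [0.498 0.131 0.227] 0.63
21 [0.52  0.197 0.202] 0.72
```

Held. I do 20 rows of that, then look with the wrist camera.

Call:
jog_arm(increments=[[[0.098, 0.0054, -0.0081, 0.0018, -0.0066, 0.0072, 255], [0.098, 0.0054, -0.0081, 0.0018, -0.0066, 0.0072, 255], [0.098, 0.0054, -0.0081, 0.0018, -0.0066, 0.0072, 255], [0.098, 0.0054, -0.0081, 0.0018, -0.0066, 0.0072, 255], [0.098, 0.0054, -0.0081, 0.0018, -0.0066, 0.0072, 255], [0.098, 0.0054, -0.0081, 0.0018, -0.0066, 0.0072, 255], [0.098, 0.0054, -0.0081, 0.0018, -0.0066, 0.0072, 255], [0.098, 0.0054, -0.0081, 0.0018, -0.0066, 0.0072, 255], [0.098, 0.0054, -0.0081, 0.0018, -0.0066, 0.0072, 255], [0.098, 0.0054, -0.0081, 0.0018, -0.0066, 0.0072, 255], [0.098, 0.0054, -0.0081, 0.0018, -0.0066, 0.0072, 255], [0.098, 0.0054, -0.0081, 0.0018, -0.0066, 0.0072, 255], [0.098, 0.0054, -0.0081, 0.0018, -0.0066, 0.0072, 255], [0.098, 0.0054, -0.0081, 0.0018, -0.0066, 0.0072, 255], [0.098, 0.0054, -0.0081, 0.0018, -0.0066, 0.0072, 255], [0.098, 0.0054, -0.0081, 0.0018, -0.0066, 0.0072, 255], [0.098, 0.0054, -0.0081, 0.0018, -0.0066, 0.0072, 255], [0.098, 0.0054, -0.0081, 0.0018, -0.0066, 0.0072, 255], [0.098, 0.0054, -0.0081, 0.0018, -0.0066, 0.0072, 255], [0, 0, 0, 0, 0, 0, 255]]])

```text
clock: 8.6
tcp_pos: [0.4964, 0.1346, 0.2211]
orientation: [0.116, 0.767, 0.609, -0.166]
wrist_force: [-0.1, -0.2, -0.6]
finger_gap: 0.0487
grip_force: 42.7
```

Run:
```python
from look import *
r=cam("wrist"); im=r["pixels"][:,:,::-1].copy(); np.save("w1T.npy",r["T"]); 
B=board(.5223,.2047,-.307)
P=np.array([[0,.15,0],[.25,.15,0],[.25,-.15,0],[0,-.15,0],[-.016,.15,.006],[-.016,-.15,.006],[.035,.062,0],[.035,.05,.021]])
q=proj(r,P@B[:3,:3].T+B[:3,3]); print(np.round(q)); print(np.round(here(),4))
for n in ("clip_face","clip_toe","ledge_mid","board"):
    print(n,[(np.round(d["uv"]),round(d["conf"],2)) for d in spotter.landmark_of(n,"wrist")[:2]])
cv2.imwrite("pics/w1.png",im)
```

```text
[[424.  61.]
 [385. 292.]
 [118. 275.]
 [116.  34.]
 [428.  45.]
 [115.  17.]
 [339.  80.]
 [332.  75.]]
[[ 0.2044  0.9724 -0.1122  0.4962]
 [ 0.8955 -0.2321 -0.3798  0.1334]
 [-0.3954 -0.0229 -0.9182  0.2221]
 [ 0.      0.      0.      1.    ]]
clip_face [(array([322., 292.]), 0.73), (array([339.,  79.]), 0.56)]
clip_toe [(array([332.,  73.]), 0.96), (array([321., 288.]), 0.21)]
ledge_mid [(array([276.,  19.]), 0.76)]
board [(array([273.,  34.]), 0.88), (array([275.,  20.]), 0.53)]
```

View pics/w1.png

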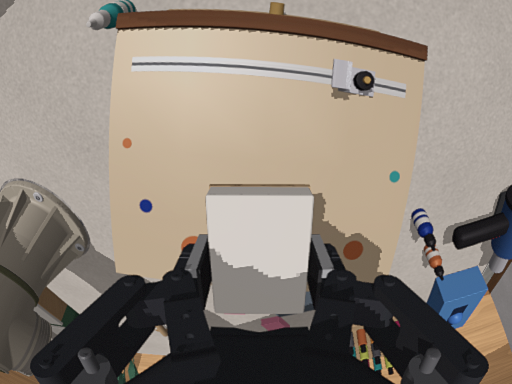

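The wrist view shows the canvas held square at (260,245). The ledge's inner line runs from (118,28) to (425,60), 0–6 px off my fit, and the clip is at (340,78) as predicted. I refit and compute the next move.

```bash
cat >> look.py <<'E'
def bp(B,x,y,z): return B[:3,:3]@[x,y,z]+B[:3,3]
E
python3 - <<'E'
from look import *
from scipy.optimize import least_squares
r=cam("wrist"); rt=cam("top")
Pb=np.array([[0,.15,0],[.25,.15,0],[.25,-.15,0],[0,-.15,0]])
Pw=np.array([[0,.15,0],[0,-.15,0],[-.016,.15,.006],[-.016,-.15,.006]])
uw=np.array([[425,60],[118,28],[427,46],[117,13]])
ut=np.array([[140,63],[320,94],[243,345],[60,292]])/3+[170,145]
def res(p):
    T=board(*p); f=lambda P:P@T[:3,:3].T+T[:3,3]
    return np.r_[(proj(r,f(Pw))-uw).ravel()/2,(proj(rt,f(Pb))-ut).ravel()]
s=least_squares(res,[.522,.205,-.307],loss="soft_l1"); print(np.round(s.x,4),np.round(res(s.x),1))
B=board(*s.x); np.save("B.npy",B); Ti=np.linalg.inv(B)
def onb(r,uv,z):
    o=Ti[:3,:3]@r["T"][:3,3]+Ti[:3,3]; d=rays(r,uv)@Ti[:3,:3].T; return o+d*((z-o[2])/d[:,2])[:,None]
print("face",onb(r,[339,79],0),"toe",onb(r,[332,73],.021))
T1=pose(bp(B,.078,-.005,.04),B[:3,1],-B[:3,2]); T2=pose(bp(B,.078,-.005,.003),B[:3,1],-B[:3,2])
print(row(T1,6),row(T2,3,T1), "now in board",np.round(Ti@here(),4)[:3,3])
E
```

```text
[ 0.5249  0.2036 -0.3263] [-1.1  0.1 -0.4  0.6 -0.3 -0.8  0.  -0.4  1.9 -1.   0.7 -0.3 -1.7 -0.8
  0.5 -0.4]
face [[0.03685535 0.06233145 0.        ]] toe [[0.0361223  0.04988539 0.021     ]]
[ 0.0444  0.0006  0.0546  0.0011 -0.0035  0.0047] [0.     0.     0.0493 0.     0.     0.    ] now in board [ 0.1477 -0.0034  0.1193]
```

The fit is consistent: clip face at board (37, 62) mm, and toe 12.4 mm to its −y side. Next I approach to 4 cm above the board.

Call:
jog_arm(increments=[[[0.0444, 0.0006, 0.0546, 0.0011, -0.0035, 0.0047, 255], [0.0444, 0.0006, 0.0546, 0.0011, -0.0035, 0.0047, 255], [0.0444, 0.0006, 0.0546, 0.0011, -0.0035, 0.0047, 255], [0.0444, 0.0006, 0.0546, 0.0011, -0.0035, 0.0047, 255], [0.0444, 0.0006, 0.0546, 0.0011, -0.0035, 0.0047, 255], [0.0444, 0.0006, 0.0546, 0.0011, -0.0035, 0.0047, 255], [0, 0, 0, 0, 0, 0, 255], [0, 0, 0, 0, 0, 0, 255]]])

```text
clock: 9.75
tcp_pos: [0.5035, 0.1574, 0.1214]
orientation: [0.136, 0.79, 0.567, -0.191]
wrist_force: [-0.1, 0.4, -0.1]
finger_gap: 0.0491
grip_force: 42.7
```

Run:
```python
from look import *
B=np.load("B.npy"); print(np.round(np.linalg.inv(B)@here(),4))
r=cam("wrist"); cv2.imwrite("pics/w2.png",r["pixels"][:,:,::-1])
P=np.array([[0,.15,0],[0,-.15,0],[-.016,.15,.006],[-.016,-.15,.006],[.035,.0623,0]])
print(np.round(proj(r,P@B[:3,:3].T+B[:3,3])))
print(row(pose(bp(B,.078,-.005,.0035),B[:3,1],-B[:3,2]),4))
```

```text
[[-1.00e+00 -1.40e-03  1.80e-03  7.68e-02]
 [-1.40e-03  1.00e+00 -9.00e-04 -5.50e-03]
 [-1.80e-03 -9.00e-04 -1.00e+00  3.93e-02]
 [ 0.00e+00  0.00e+00  0.00e+00  1.00e+00]]
[[473. 114.]
 [ 57. 111.]
 [479.  93.]
 [ 50.  90.]
 [364. 156.]]
[-0.0009  0.      0.0366  0.      0.0001  0.    ]
```

View pics/w2.png

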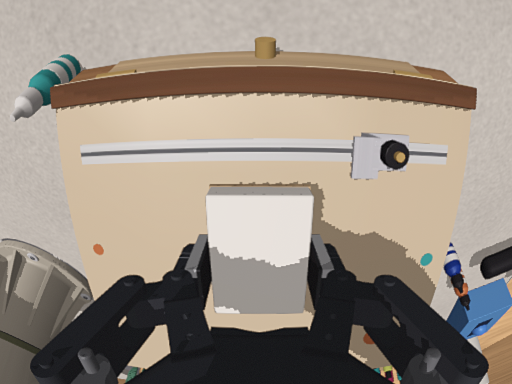

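The canvas is square to the board, with the ledge line ≈(55,108)–(472,110) within 3 px of the prediction and the clip well clear to the right. I descend onto the board.

Call:
jog_arm(increments=[[[0, 0, 0.036, 0, 0, 0, 255], [0, 0, 0.036, 0, 0, 0, 255], [0, 0, 0.036, 0, 0, 0, 255], [0, 0, 0.03, 0, 0, 0, 255], [0, 0, 0, 0, 0, 0, 255], [0, 0, 0, 0, 0, 0, 255]]])

```text
clock: 10.4
tcp_pos: [0.4985, 0.1423, 0.0912]
orientation: [0.136, 0.79, 0.567, -0.19]
wrist_force: [0.4, 0.8, 0.0]
finger_gap: 0.0491
grip_force: 42.7
```

Call:
jog_arm(increments=[[[0, 0, 0.004, 0, 0, 0, 255], [0, 0, 0.004, 0, 0, 0, 255], [0, 0, 0, 0, 0, 0, 255]]])

```text
clock: 10.7
tcp_pos: [0.4986, 0.1418, 0.0896]
orientation: [0.136, 0.79, 0.567, -0.19]
wrist_force: [-0.1, 0.1, 0.4]
finger_gap: 0.0491
grip_force: 42.7
```

Call:
jog_arm(increments=[[[0, 0, 0.003, 0, 0, 0, 255], [0, 0, 0.003, 0, 0, 0, 255], [0, 0, 0, 0, 0, 0, 255]]])

```text
clock: 11.0
tcp_pos: [0.4982, 0.1411, 0.0881]
orientation: [0.136, 0.79, 0.567, -0.19]
wrist_force: [-0.2, 0.7, -1.0]
finger_gap: 0.0491
grip_force: 42.7
```

Call:
jog_arm(increments=[[[0, 0, 0.004, 0, 0, 0, 255], [0, 0, 0.004, 0, 0, 0, 255], [0, 0, 0, 0, 0, 0, 255]]])

```text
clock: 11.3
tcp_pos: [0.4986, 0.141, 0.0879]
orientation: [0.136, 0.79, 0.567, -0.189]
wrist_force: [-1.1, 4.5, 7.6]
finger_gap: 0.0491
grip_force: 43.8
```

Contact with the board at about 9 N. I ease off and let go.

Call:
jog_arm(increments=[[[0, 0, -0.007, 0, 0, 0, 255], [0, 0, 0, 0, 0, 0, 255], [0, 0, 0, 0, 0, 0, 0], [0, 0, 0, 0, 0, 0, 0], [0, 0, 0, 0, 0, 0, 0], [0, 0, 0, 0, 0, 0, 0], [0, 0, 0, 0, 0, 0, 0], [0, 0, 0, 0, 0, 0, 0], [0, 0, 0, 0, 0, 0, 0], [0, 0, 0, 0, 0, 0, 0], [0, 0, 0, 0, 0, 0, 0]]])

```text
clock: 12.4
tcp_pos: [0.4982, 0.141, 0.088]
orientation: [0.136, 0.79, 0.567, -0.19]
wrist_force: [-0.2, -0.0, 0.3]
finger_gap: 0.0853
grip_force: 0.0
```

Run:
```python
from look import *
B=np.load("B.npy"); print(np.round(np.linalg.inv(B)@here(),4))
r=cam("wrist"); cv2.imwrite("pics/w3.png",r["pixels"][:,:,::-1])
for y in (-.005,):
    P=np.array([[0,y-.025,.018],[0,y+.025,.018],[.07,y+.025,.018],[.07,y-.025,.018]])
    print(np.round(proj(r,P@B[:3,:3].T+B[:3,3])))
```

```text
[[-1.00e+00 -4.00e-04  4.00e-04  7.71e-02]
 [-4.00e-04  1.00e+00  0.00e+00 -5.20e-03]
 [-4.00e-04  0.00e+00 -1.00e+00  1.70e-03]
 [ 0.00e+00  0.00e+00  0.00e+00  1.00e+00]]
[[200.  98.]
 [318.  98.]
 [310. 247.]
 [207. 247.]]
```

View pics/w3.png

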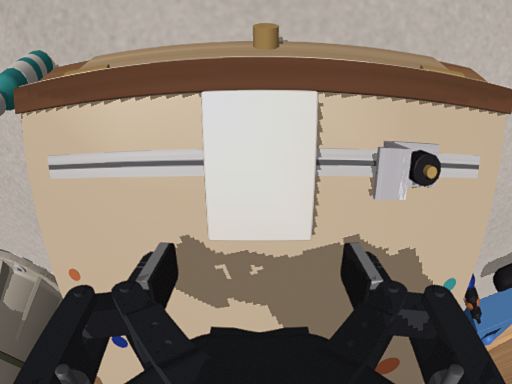

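The canvas slid down and rests square on the ledge (edges at u 203–317, v 91–240), clear of the clip (toe at u≈375). I lift, close the fingers and come down beside its free −y side.

Call:
jog_arm(increments=[[[0, 0, -0.06, 0, 0, 0, 0], [0, 0, -0.12, 0, 0, 0, 0], [0, 0, -0.12, 0, 0, 0, 255], [0.054, -0.057, 0, 0, 0, 0, 255], [0.054, -0.057, 0, 0, 0, 0, 255], [0.054, -0.057, 0, 0, 0, 0, 255], [0.054, -0.057, 0, 0, 0, 0, 255], [0, 0, 0, 0, 0, 0, 255], [0, 0, 0, 0, 0, 0, 255], [0, 0, 0.08, 0, 0, 0, 255], [0, 0, 0.08, 0, 0, 0, 255], [0, 0, 0.06, 0, 0, 0, 255], [0, 0, 0, 0, 0, 0, 255], [0, 0, 0, 0, 0, 0, 255]]])

```text
clock: 13.85
tcp_pos: [0.4627, 0.213, 0.0816]
orientation: [0.136, 0.79, 0.566, -0.19]
wrist_force: [0.3, -0.2, -0.4]
finger_gap: -0.0
grip_force: 0.0
```

Run:
```python
from look import *
B=np.load("B.npy"); print(np.round(np.linalg.inv(B)@here(),4))
r=cam("wrist"); cv2.imwrite("pics/w4.png",r["pixels"][:,:,::-1])
```

```text
[[-1.00e+00  4.00e-04  7.00e-04  2.35e-02]
 [ 4.00e-04  1.00e+00 -4.00e-04 -6.19e-02]
 [-7.00e-04 -4.00e-04 -1.00e+00  2.18e-02]
 [ 0.00e+00  0.00e+00  0.00e+00  1.00e+00]]
```

View pics/w4.png

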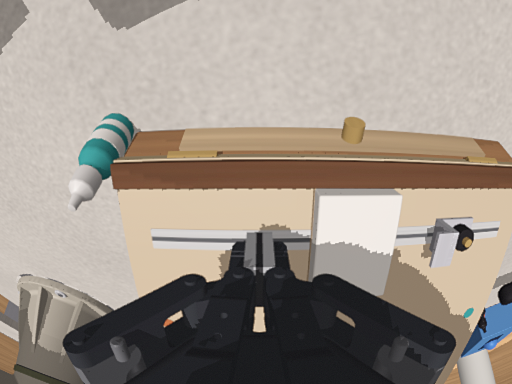

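The closed fingers (u 232–287) stand clear of the canvas's free side (u≈312). I lower them and push slowly.

Call:
jog_arm(increments=[[[0, 0, 0.034, 0, 0, 0, 255], [0, 0, 0.034, 0, 0, 0, 255], [0, 0, 0, 0, 0, 0, 255], [0, 0.016, 0, 0, 0, 0, 255], [0, 0.016, 0, 0, 0, 0, 255], [0, 0.016, 0, 0, 0, 0, 255], [0, 0.016, 0, 0, 0, 0, 255], [0, 0.016, 0, 0, 0, 0, 255], [0, 0.016, 0, 0, 0, 0, 255], [0, 0.016, 0, 0, 0, 0, 255], [0, 0.016, 0, 0, 0, 0, 255], [0, 0.016, 0, 0, 0, 0, 255], [0, 0.016, 0, 0, 0, 0, 255], [0, 0, 0, 0, 0, 0, 255]]])

```text
clock: 15.3
tcp_pos: [0.4985, 0.193, 0.0661]
orientation: [0.136, 0.79, 0.567, -0.19]
wrist_force: [0.6, -0.2, -0.3]
finger_gap: -0.0002
grip_force: 0.0
```

Run:
```python
from look import *
B=np.load("B.npy"); print(np.round(np.linalg.inv(B)@here(),4)[:3,3])
r=cam("wrist"); cv2.imwrite("pics/w5.png",cv2.resize(r["pixels"][100:340,180:500,::-1],None,fx=2.4,fy=2.4))
```

```text
[ 0.0231 -0.0216  0.0046]
```

View pics/w5.png

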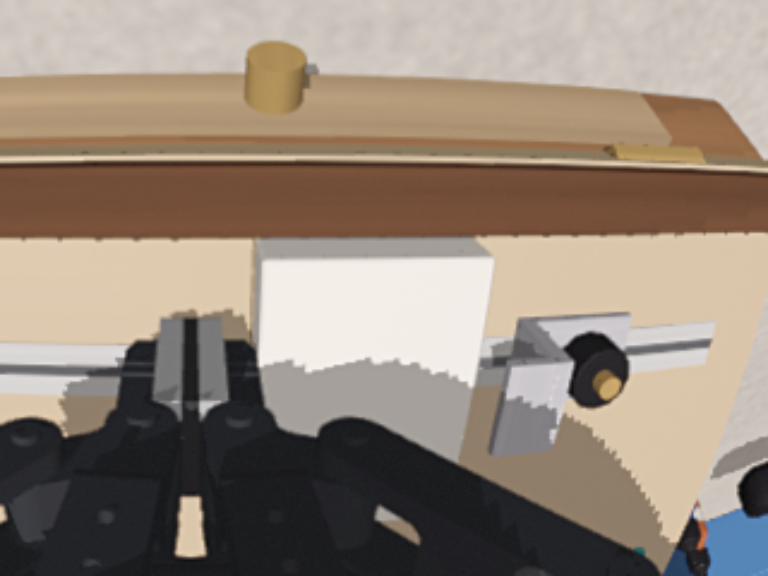

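The canvas is being pushed squarely along the ledge (no gap at the bottom), and its right side is just short of the toe. I continue gently.

Call:
jog_arm(increments=[[[0, 0.012, 0, 0, 0, 0, 255], [0, 0.012, 0, 0, 0, 0, 255], [0, 0.012, 0, 0, 0, 0, 255], [0, 0.012, 0, 0, 0, 0, 255], [0, 0.012, 0, 0, 0, 0, 255], [0, 0, 0, 0, 0, 0, 255], [0, 0, 0, 0, 0, 0, 255]]])

```text
clock: 16.05
tcp_pos: [0.5122, 0.1884, 0.0661]
orientation: [0.136, 0.79, 0.567, -0.19]
wrist_force: [0.2, -0.6, 0.5]
finger_gap: -0.0002
grip_force: 0.0
```

Call:
jog_arm(increments=[[[0, 0.004, 0, 0, 0, 0, 255], [0, 0.004, 0, 0, 0, 0, 255], [0, 0, 0, 0, 0, 0, 255]]])

```text
clock: 16.35
tcp_pos: [0.5141, 0.1878, 0.0661]
orientation: [0.136, 0.79, 0.567, -0.19]
wrist_force: [-0.0, -0.1, -0.7]
finger_gap: 0.0002
grip_force: 0.0
```

Call:
jog_arm(increments=[[[0, 0.004, 0, 0, 0, 0, 255], [0, 0.004, 0, 0, 0, 0, 255], [0, 0, 0, 0, 0, 0, 255]]])

```text
clock: 16.65
tcp_pos: [0.5149, 0.1875, 0.0661]
orientation: [0.135, 0.79, 0.567, -0.191]
wrist_force: [-4.3, 2.7, 2.0]
finger_gap: -0.0002
grip_force: 2.5
```

Run:
```python
from look import *
B=np.load("B.npy"); print(np.round(np.linalg.inv(B)@here(),4)[:3,3],env.get_state()["wrist_force"])
r=cam("wrist"); cv2.imwrite("pics/w6.png",cv2.resize(r["pixels"][130:330,230:450,::-1],None,fx=3,fy=3))
```

```text
[ 0.0231 -0.0042  0.0046] [-4.32614412  2.66883946  1.95590294]
```

View pics/w6.png

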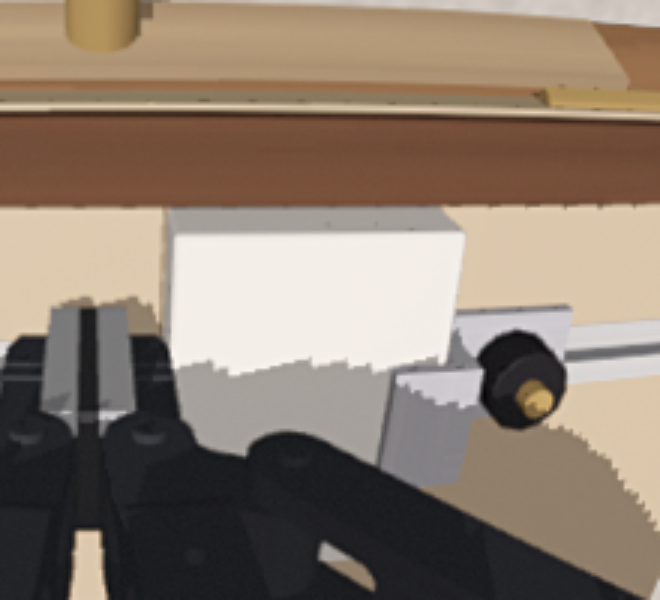

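The push met resistance at about 5 N, and the canvas is under the toe, square on the ledge and against the upright. I back off along −y and lift away.

Call:
jog_arm(increments=[[[0, -0.01, 0, 0, 0, 0, 255], [0, -0.04, 0, 0, 0, 0, 255], [0, -0.06, 0, 0, 0, 0, 255], [0, -0.03, -0.06, 0, 0, 0, 255], [0, 0, -0.1, 0, 0, 0, 255], [0, 0, -0.12, 0, 0, 0, 255], [0.0, 0.03, -0.12, 0, 0, 0, 255], [-0.1, 0.06, 0, 0, 0, 0, 255], [-0.1, 0.06, 0, 0, 0, 0, 255], [0, 0, 0, 0, 0, 0, 255], [0, 0, 0, 0, 0, 0, 255]]])

```text
clock: 17.8
tcp_pos: [0.518, 0.1873, 0.1782]
orientation: [0.136, 0.79, 0.567, -0.19]
wrist_force: [0.9, 0.1, -0.2]
finger_gap: -0.0001
grip_force: 0.0
```

Run:
```python
from look import *
B=np.load("B.npy")
r=cam("wrist"); cv2.imwrite("pics/w7.png",cv2.resize(r["pixels"][0:240,160:480,::-1],None,fx=2.4,fy=2.4))
P=np.array([[x-.003,y,.018] for x in (0,.07) for y in (.0123,.0623)])
print(np.round((proj(r,P@B[:3,:3].T+B[:3,3])-[160,0])*2.4),env.get_state()["wrist_force"])
```

```text
[[280. 237.]
 [433. 242.]
 [277. 448.]
 [422. 448.]] [ 0.07997902  0.67598687 -0.52978554]
```

View pics/w7.png

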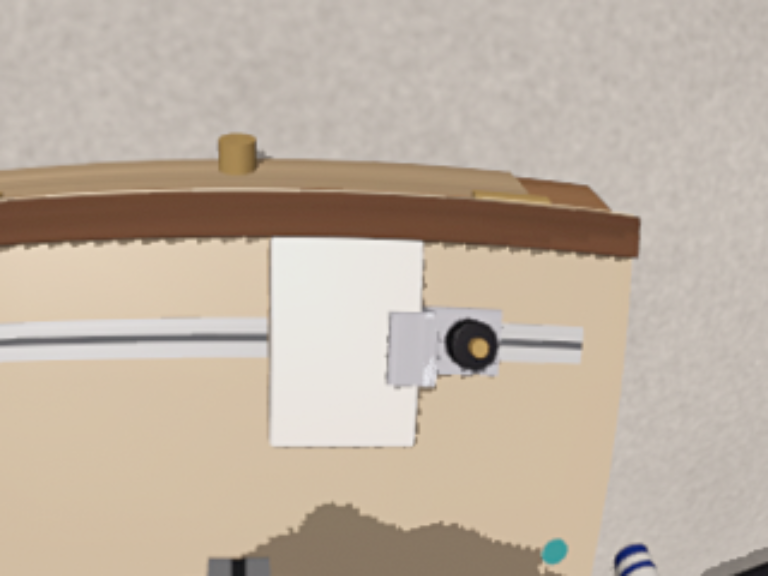

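The canvas lies square on the ledge with its side under the toe and against the upright. It is untouched, and the clip is in place. I hand in.

```bash
python3 -c "
from workcell import ticket; print(ticket.hand_in())"
```

```text
the job is handed in; nothing more can be done
None
```

The job is handed in: the canvas slid down to rest on the ledge, and I pushed it under the clip's toe until it met firm resistance (about 5 N); the last picture shows it flat and square with the clip in place, but no verdict came back.

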